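# Clear the torch case and hold its lid at balance for the stay

## Task

The flashback arrestors standing on the closed green torch-set case must come off before it can be opened: set each one down in the bin of its own colour, blue for oxygen and red for fuel gas, without dropping any. Only when the lid is clear, take it by its bar handle, swing it up to the point where it balances on its hinges, and finish still gripping the handle with the lid held still there, so that I can hook in the stay. Do not let the lid fall or go over backwards, and leave the mug, wire brush and hammer where they are.

Things in the scene. Friction and masses are not known exactly. Their poses are not given: they have to be found in the camera images.
- case: the steel torch-set case, dark green, fixed to the bench: base 160 mm deep (its x) by 280 mm long (its y) by 75 mm high, lid closed on top to 105 mm. Origin: centre of the underside; z up. The front with the handle is its -x side, the hinges run along the top edge of the base on its +x side. The unhooked lid stay lies folded along its -y end.
- lid (a joint): angle of the case lid in rad: 0 closed, growing as it opens; it goes over to a stop at 1.95. The lid is a 30 mm deep pressed steel tray 160 by 280 mm of about 0.7 kg with the handle, on almost free hinges, so it falls shut or falls open. Because the hinge lies at its lower rim, its centre of gravity comes straight over the hinge before the lid is upright: it balances at 1.35 (about 77 degrees open, so its top face leans 13 degrees short of upright).
- lid_hinge (a point): middle of the lid's hinge line, which is level and runs along the case's y; 80 mm behind (+x) the case's centre and 75 mm above its underside. Its axes turn with the lid; with the lid closed they are those of the case.
- lid_handle (a point): the lift handle on the front of the lid: a bare steel staple of 12 mm round bar. This point is the middle of its 100 mm straight bar, which runs parallel to the hinge (its y); the bar's two legs run 45 mm back to the lid's front edge, leaving an open loop 39 by 88 mm. The bar's centre is 205 mm in front of the hinge line and 15 mm above it when the lid is closed (90 mm above the bench). It turns with the lid; the round bar can turn between gripping fingers.
- arrestor_blue1: flashback arrestor (gas safety valve) with a blue painted body, the first blue one. Upright brass-and-enamel cylinder 78 mm high: hexagon brass nut at the foot (31 mm across its corners, 14 mm high), painted body 28 mm in diameter from 14 to 62 mm up, then a thin brass spigot. Origin: centre of the underside of the nut; z along its axis, up. About 0.22 kg. It starts standing on the closed case lid.
- arrestor_blue2: flashback arrestor (gas safety valve) with a blue painted body, the second blue one. Upright brass-and-enamel cylinder 78 mm high: hexagon brass nut at the foot (31 mm across its corners, 14 mm high), painted body 28 mm in diameter from 14 to 62 mm up, then a thin brass spigot. Origin: centre of the underside of the nut; z along its axis, up. About 0.22 kg. It starts standing on the closed case lid.
- arrestor_red: flashback arrestor (gas safety valve) with a red painted body, the only red one. Upright brass-and-enamel cylinder 78 mm high: hexagon brass nut at the foot (31 mm across its corners, 14 mm high), painted body 28 mm in diameter from 14 to 62 mm up, then a thin brass spigot. Origin: centre of the underside of the nut; z along its axis, up. About 0.22 kg. It starts standing on the closed case lid.
- bin_blue: open-topped blue plastic stacking bin, fixed to the bench. 150 mm long (its x) by 125 mm wide (its y), 4 mm walls and floor. Its sides and back (+x end) are 75 mm high; the front (-x end) and the first 40 mm of the sides are only 40 mm high. Origin: centre of its underside.
- bin_red: open-topped red plastic stacking bin, fixed to the bench. 150 mm long (its x) by 125 mm wide (its y), 4 mm walls and floor. Its sides and back (+x end) are 75 mm high; the front (-x end) and the first 40 mm of the sides are only 40 mm high. Origin: centre of its underside.
- mug: bystander: open steel mug, 76 mm across and 85 mm high with a handle, standing beyond the case and bins. Origin: centre of its underside.
- wire_brush: bystander: wire brush, 240 mm long with an orange handle, 30 mm high, lying beyond the bins. Origin: near the middle of its length, on the bench; its length is along its x.
- chipping_hammer: bystander: hammer with a wooden handle, lying on the far left behind the case's hinge side. Origin: on the bench under it; its length is along its x.
Things that resemble listed ones, but are neither listed nor needed, are in the scene too. What is shaped like the arrestor_blue1 but brown is not meant. Leave any pink look-alike of the arrestor_blue2 alone.

How it is judged:
By the outcome, as a careful person would: the job done as asked, in the order asked, and still so for the second after the job is handed in, while the arm keeps its last pose, push and grip.
It also fails if it takes over 72 s, if anything falls off the work surface, if the arm or the gripper's body presses on something with over 40 N, if the wrist force passes 120 N, or if a joint passes its speed limit or range.

## Robot

A 6-joint arm with a two-finger parallel gripper is mounted at the origin on the work surface. World frame = base frame: x ahead of the robot, y to its left, z up, the work surface at z = 0. Lengths are in m, angles in degrees, forces in N, time in s.
With the tool pointing down it reaches from about 0.3 to 0.85 m from the base axis. Payload 4.2 kg.
Tool frame: the origin (TCP) lies at the very end of the fingers, on their centre line; the grasp point (between the pads) lies 19 mm behind it; z points along the fingers, y is the line along which they close (so a half turn about z gives the same grasp; the last joint's range is limited). The gripper opens to 91 mm and grips with 3 to 60 N. Pads are 32 mm wide; open, the fingers measure 118 mm over their backs; the gripper's body (76 mm by 178 mm) begins 60 mm behind the grasp point.
Start: joints at [-70.417, 18.312, 89.639, -0, 72.044, -1.146], TCP at [0.204, -0.538, 0.214] pointing down, gripper open.
Joint ranges: [-177.97, 177.97], [-48.28, 115.42], [12.27, 149.76], [-77.06, 257.06], [2.81, 150.46], [-146.56, 146.56]. Speed limits (degrees/s): [147.25, 147.25, 180, 180, 180, 180].

## Interface

Orientations are given as [roll, pitch, yaw] about the fixed x, y, z axes, in that order (R = Rz(yaw) Ry(pitch) Rx(roll)).
In Python, from cell import env gives the robot as it stands.
- The arm moves only by the tool apply_moves, never from a script. Its argument "commands" is a list that holds one entry, the list of rows, each a list of 4 numbers: the shift along the tool's x, y, z in units of 30 mm (1.0 is 30 mm), then the turn about the tool's z in degrees. In form: [[[dx, dy, dz, twist], ...]]. A call has 1 to 12 rows; each row is the pose to reach, as a shift and turn from the pose commanded when the call began, along the tool's axes at that moment; what a row does not reach only later rows make up. A row lasts 1/10 s, in which the tool goes at most 50 mm and 8.59 degrees, less where a joint would pass 70% of its speed; a pose out of reach is approached as far as the arm can. A call with a gripper value outside its range is refused whole. "grip" is the opening, from -1 (shut) to 1 (fully open), set as the call begins (left out, the last holds). The fingers move at their own pace and stop on an object; the grip force is fixed at half the most. Time passes only in rows, so rows that repeat a pose let the fingers close. It gives the time, the measured TCP pose, the force, the opening and the grip force at its end, in the units of the state.
- env.read_state(): the state, without advancing time (a new reading comes with each control period).
- env.capture(name): name is "scene" or "top"; returns a dict with "pixels" (384x512x3 uint8, red, green, blue), "vertical_fov" (degrees; the focal length in pixels is half the picture's height over the tangent of half this angle, whatever the lens; pixels are square), "cx", "cy" (the principal point, pixels), "world_to_cam" (4x4, takes a point from world to camera coordinates). Camera axes: x right, y up, looking along -z (the intrinsics and any distortion apply to the point x, -y, -z); pixel columns grow to the right and rows downward; lengths in m; the calibration is good to about 2 mm. A picture is of the moment at which its call begins. There is no depth.
- env.finish_job(): hands the job in; it is judged then, once.
The state is a dict: "time": time; "qpos": joint angles; "dq": joint speeds; "tau": joint torques, N m; "tcp_pos": TCP position; "tool_rot": TCP orientation; "wrist_force": force on the tool from outside, world axes, zero at the start; "wrist_torque": the same for the moment, N m; "finger_gap": finger opening in m; "grip_force": force on a finger pad.
Only numpy, scipy, OpenCV 4.12 (cv2) and the standard library are available. Lean on these libraries where they do the work, as an engineer would, in place of code of your own. Each camera call takes 0.05 s, during which the arm holds its last target. There are 200 camera calls.

## Working session

There is one attempt and no reset: what is moved stays moved. The work goes in short steps, Python scripts to look and compute and a tool call to move; the robot and the scene stay as the last step left them, time stands still between calls to the robot, and variables do not carry over. Pictures are saved under pics/ and viewed, at most 10 in all, crops included, and the job is handed in when it is done.

Besides the shell and the picture viewer there is one more tool, called after "Call:" by a JSON object that holds its "fn" and its "kwargs", one argument or row to a line. apply_moves: Moves the arm, as the interface text tells. Its arguments: {"type":"object","properties":{"commands":{"type":"array","items":{"type":"array","items":{"type":"array","items":{"type":"number"}}}},"grip":{"type":"number"}},"required":["commands"]}

```bash
mkdir -p pics; ls; python3 - <<'E'
from cell import env
import cv2
print(env.read_state())
for n in("scene","top"):
    c=env.capture(n); cv2.imwrite(f"pics/{n}0.png",cv2.resize(c["pixels"][:,:,::-1],None,fx=1.5,fy=1.5)); 
    print({k:v for k,v in c.items() if k!="pixels"})
E
```

```text
pics
{'time': 0.0, 'qpos': array([-7.04140346e+01,  1.83501875e+01,  8.97097439e+01, -8.50486641e-04,
        7.20424271e+01, -1.14698028e+00]), 'dq': array([-0.0274277 ,  0.00780646,  0.00371479, -0.0095781 ,  0.05626469,
        0.0567926 ]), 'tau': array([ 2.18844660e-03, -4.12457657e+01, -2.31970632e+01,  7.31473952e-02,
        4.57364798e-02, -1.43874754e-04]), 'tcp_pos': array([ 0.20336637, -0.53727049,  0.21311224]), 'tool_rot': array([-1.79897646e+02, -1.24050998e-03,  2.07332075e+01]), 'wrist_force': array([-0.37727259,  0.18649884, -0.76865299]), 'wrist_torque': array([0.04888135, 0.01765722, 0.02458055]), 'grip_force': 0.0, 'finger_gap': 0.09057186576714915}
{'vertical_fov': 51.00558105974704, 'cx': 254.73819660659566, 'cy': 194.81713109923052, 'world_to_cam': array([[-0.50506267,  0.86289058,  0.01820836,  0.23070455],
       [-0.5770689 , -0.35330452,  0.73632018,  0.30842589],
       [ 0.64179684,  0.36138036,  0.67638824, -1.61126803],
       [ 0.        ,  0.        ,  0.        ,  1.        ]])}
{'vertical_fov': 46.035073513554885, 'cx': 257.53767998999155, 'cy': 193.38247572584734, 'world_to_cam': array([[-0.01305741, -0.99989132, -0.00684536,  0.06815984],
       [ 0.98026408, -0.01415105,  0.19718538, -0.59850812],
       [-0.19726081, -0.00413553,  0.98034232, -1.5123771 ],
       [ 0.        ,  0.        ,  0.        ,  1.        ]])}
```

View pics/scene0.png

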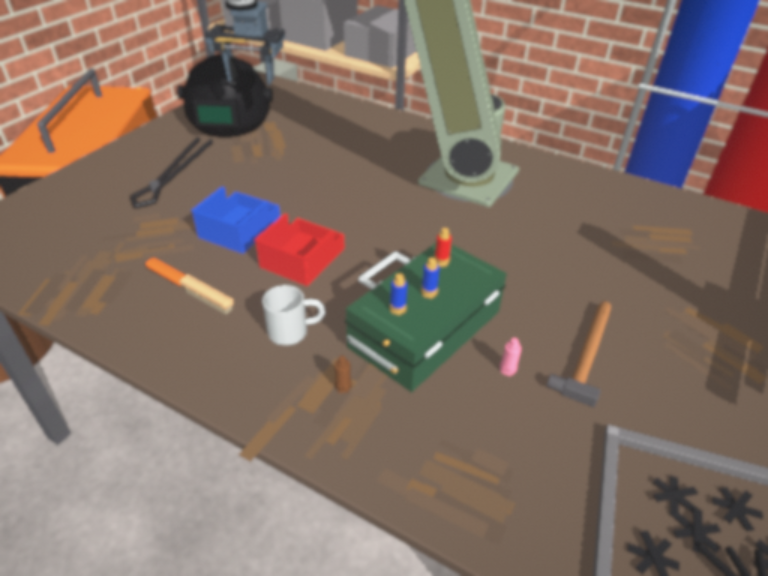

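View pics/top0.png

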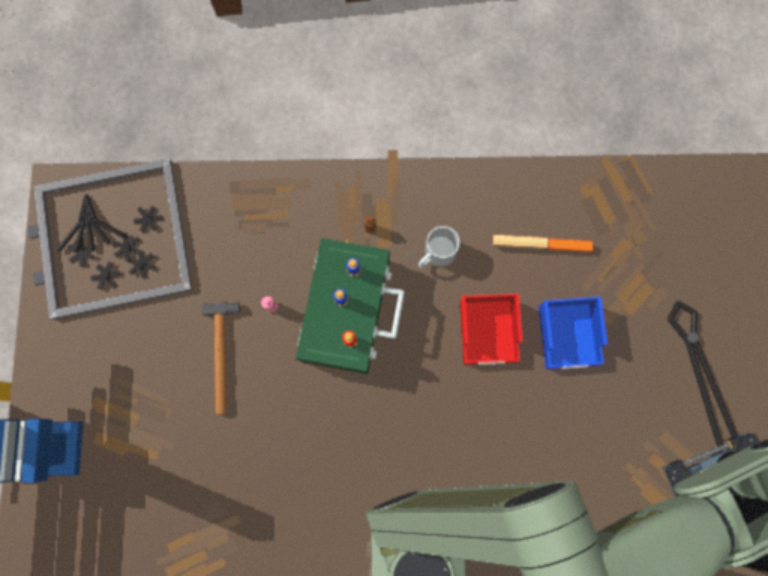

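The top view (1.5x) shows the case with blue arrestors at (352,265) and (341,296), and the red one at (348,338). The handle bar is near (398,312), on the −y world side. The red bin is at (491,329), the blue bin at (573,332) and the mug at (440,245). The brown and pink look-alikes stand on the bench.

```bash
cat > h.py <<'E'
import numpy as np, cv2
from cell import env
class Cam:
    def __init__(s,n):
        c=env.capture(n); s.im=c["pixels"]; s.hsv=cv2.cvtColor(s.im,cv2.COLOR_RGB2HSV)
        s.f=s.im.shape[0]/2/np.tan(np.radians(c["vertical_fov"]/2)); s.cx,s.cy=c["cx"],c["cy"]
        T=c["world_to_cam"]; s.R=T[:3,:3]; s.C=-s.R.T@T[:3,3]
    def plane(s,uv,z):
        uv=np.atleast_2d(uv).astype(float)
        d=np.c_[(uv[:,0]-s.cx)/s.f,-(uv[:,1]-s.cy)/s.f,-np.ones(len(uv))]@s.R
        return s.C+d*((z-s.C[2])/d[:,2])[:,None]
    def mask(s,h0,h1,smin=120,vmin=50):
        m=cv2.inRange(s.hsv,(max(h0,0),smin,vmin),(h1,255,255))
        if h0<0: m|=cv2.inRange(s.hsv,(180+h0,smin,vmin),(180,255,255))
        return m
    def blobs(s,m,amin=10):
        n,l,st,c=cv2.connectedComponentsWithStats(m)
        return [(l==i,c[i],st[i,4]) for i in range(1,n) if st[i,4]>=amin]
def tri(a,ua,b,ub):
    pa=a.plane(ua,0)[0]-a.C; pb=b.plane(ub,0)[0]-b.C
    pa/=np.linalg.norm(pa); pb/=np.linalg.norm(pb)
    t=np.linalg.lstsq(np.c_[pa,-pb],b.C-a.C,rcond=None)[0]
    p,q=a.C+t[0]*pa,b.C+t[1]*pb
    return (p+q)/2,np.linalg.norm(p-q)
E
python3 - <<'E'
from h import *
np.set_printoptions(precision=4,suppress=True)
t,s=Cam("top"),Cam("scene")
print(t.C,s.C)
for nm,h in(("blue",(105,128)),("red",(-8,8))):
    for k,c in(("top",t),("scene",s)):
        for m,u,a in c.blobs(c.mask(*h),8):
            if a<3000: print(nm,k,u,a,c.plane(u,.143)[0],c.plane(u,.105)[0])
for c in(t,s):
    m,u,a=max(c.blobs(c.mask(60,90,80,30)),key=lambda b:b[2])
    cn=max(cv2.findContours(m.astype('uint8'),0,1)[0],key=cv2.contourArea)
    p=cv2.approxPolyDP(cv2.convexHull(cn),2.5,True)[:,0]
    for q in p: print("green",q,c.plane(q,.105)[0][:2],c.plane(q,0.0)[0][:2])
# white handle pixels in top
m=cv2.inRange(t.hsv,(0,0,185),(180,45,255)); m[:180]=0;m[250:]=0;m[:,:245]=0;m[:,275:]=0
for b,u,a in t.blobs(m,5):
    r=cv2.minAreaRect(np.argwhere(b)[:,::-1].astype('float32')); print("h",u,a,r,t.plane(cv2.boxPoints(r),.09)[:,:2].tolist())
E
```

```text
[0.2893 0.0534 1.6011] [1.3286 0.4922 0.8585]
blue top [235.2414 178.8621] 29 [0.6328 0.1328 0.143 ] [0.6417 0.1349 0.105 ]
blue top [226.7097 198.6452] 31 [0.5665 0.1611 0.143 ] [0.5737 0.1639 0.105 ]
blue top [381.5526 220.9717] 1873 [ 0.4855 -0.3416  0.143 ] [ 0.4906 -0.3519  0.105 ]
blue top [ 33.456  299.3167] 1386 [0.2521 0.7706 0.143 ] [0.2512 0.7893 0.105 ]
blue top [  0.5122 288.7805] 41 [0.2861 0.8781 0.143 ] [0.286  0.8996 0.105 ]
blue scene [469.6585  29.678 ] 2972 [-0.9252  0.4027  0.143 ] [-1.0449  0.398   0.105 ]
blue scene [445.6358  91.95  ] 2282 [-0.2065  0.4289  0.143 ] [-0.288   0.4255  0.105 ]
blue scene [155.0271 145.6503] 1584 [ 0.6177 -0.2565  0.143 ] [ 0.5799 -0.2963  0.105 ]
blue scene [286.694  185.6493] 134 [0.573 0.165 0.143] [0.5329 0.1477 0.105 ]
blue scene [265.3986 196.7902] 143 [0.6417 0.1375 0.143 ] [0.6052 0.1187 0.105 ]
red top [327.0091 218.1575] 1860 [ 0.4972 -0.1652  0.143 ] [ 0.5026 -0.1709  0.105 ]
red top [232.8182 226.1212] 33 [0.4755 0.1412 0.143 ] [0.4803 0.1435 0.105 ]
red scene [51.6429  2.4286] 14 [-0.0929 -1.579   0.143 ] [-0.1684 -1.
[... 1312 characters left out ...]
.4531 0.2734]
green [214 160] [0.7092 0.2075] [0.7387 0.2184]
green [335 182] [0.4456 0.2594] [0.3225 0.227 ]
green [330 207] [0.5496 0.287 ] [0.441  0.2584]
green [275 258] [0.7793 0.2421] [0.7028 0.2073]
green [264 251] [0.7743 0.2094] [0.697 0.17 ]
green [233 207] [0.6856 0.0643] [0.596  0.0047]
green [245 196] [0.6318 0.0691] [0.5347 0.0101]
green [302 166] [0.4285 0.1462] [0.3031 0.098 ]
h [262.6783 209.113 ] 115 ((260.65386962890625, 208.23077392578125), (10.001924514770508, 31.57469940185547), 11.309932708740234) [[0.49276903140781037, 0.07756165659575637], [0.5988688667931357, 0.05526401910055077], [0.5915590302663358, 0.02192021994277226], [0.48566504115763687, 0.04464525001352655]]
```

```bash
python3 - <<'E'
from h import *
np.set_printoptions(precision=4,suppress=True)
t=Cam("top")
for h,x0,x1 in(((105,128),350,415),((-8,8),300,352)):
    m=t.mask(*h,100,40); m[:,:x0]=0;m[:,x1:]=0
    cn=max(cv2.findContours(m,0,1)[0],key=cv2.contourArea)
    p=cv2.approxPolyDP(cv2.convexHull(cn),2.,True)[:,0]
    for q in p: print(q,t.plane(q,.075)[0][:2],t.plane(q,.04)[0][:2])
i=t.im[185:260,295:415]; cv2.imwrite("pics/bins.png",cv2.resize(i[:,:,::-1],None,fx=6,fy=6,interpolation=2))
E
```

```text
[400 198] [ 0.5731 -0.4285] [ 0.5796 -0.4396]
[404 221] [ 0.4935 -0.4361] [ 0.4982 -0.4473]
[402 241] [ 0.4259 -0.4242] [ 0.429  -0.4351]
[364 245] [ 0.4142 -0.2957] [ 0.417  -0.3037]
[359 204] [ 0.5543 -0.2869] [ 0.5603 -0.2947]
[363 200] [ 0.568  -0.3014] [ 0.5744 -0.3096]
[345 195] [ 0.5863 -0.2407] [ 0.5931 -0.2474]
[348 213] [ 0.5237 -0.2477] [ 0.529  -0.2546]
[346 240] [ 0.4318 -0.2361] [ 0.4351 -0.2428]
[309 242] [ 0.4268 -0.1113] [ 0.4299 -0.1151]
[307 197] [ 0.5812 -0.1099] [ 0.5879 -0.1137]
```

Call:
{"fn": "apply_moves", "kwargs": {
  "commands": [
    [[16.5,-17.95,-0.5,31.7],[16.5,-17.95,-0.5,31.7],[16.5,-17.95,-0.5,31.7],[16.5,-17.95,-0.5,31.7],[16.5,-17.95,-0.5,31.7],[16.5,-17.95,-0.5,31.7],[16.5,-17.95,-0.5,31.7],[16.5,-17.95,-0.5,31.7],[16.5,-17.95,-0.5,31.7],[16.5,-17.95,-0.5,31.7],[16.5,-17.95,-0.5,31.7],[16.5,-17.95,-0.5,31.7]]
  ],
  "grip": 1
}}

```text
time: 1.45
tcp_pos: [0.4265, 0.0191, 0.2265]
tool_rot: [180.0, -0.1, -11.0]
wrist_force: [1.0, -0.7, 0.6]
finger_gap: 0.0912
grip_force: 0.0
```

View pics/bins.png

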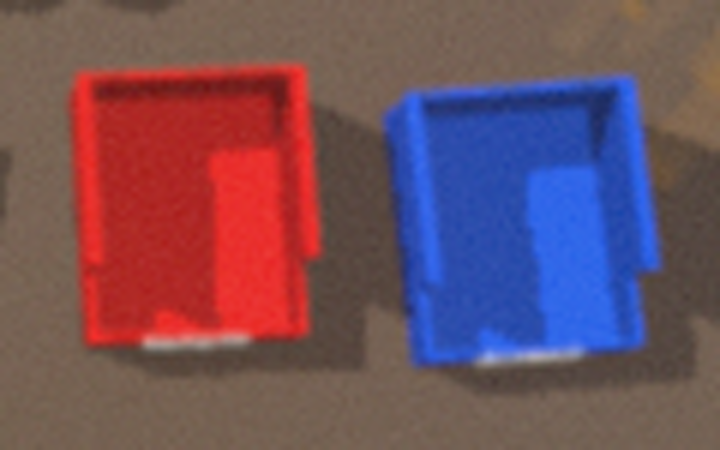

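The crop shows both bins with their low fronts toward the robot: red centre about (.507,−.178), blue about (.495,−.368).

Call:
{"fn": "apply_moves", "kwargs": {
  "commands": [
    [[0.84,-4.34,0,0],[0.84,-4.34,0,0],[0.84,-4.34,0,0],[0.84,-4.34,0,0],[0.84,-4.34,0,0],[0.84,-4.34,0,0]]
  ]
}}

```text
time: 2.05
tcp_pos: [0.4751, 0.1391, 0.2261]
tool_rot: [180.0, 0.0, -11.0]
wrist_force: [-1.0, 1.0, -0.7]
finger_gap: 0.0912
grip_force: 0.0
```

Call:
{"fn": "apply_moves", "kwargs": {
  "commands": [
    [[0,-0.1,1,0],[0,-0.1,2,0],[0,-0.1,2.6,0],[0,-0.1,3,0],[0,-0.1,3.15,0],[0,-0.1,3.15,0]]
  ]
}}

```text
time: 2.65
tcp_pos: [0.4763, 0.1424, 0.1318]
tool_rot: [180.0, -0.0, -11.0]
wrist_force: [0.2, -0.3, 0.2]
finger_gap: 0.0912
grip_force: 0.0
```

Call:
{"fn": "apply_moves", "kwargs": {
  "commands": [
    [[0,0,0,0],[0,0,0,0],[0,0,0,0],[0,0,0,0],[0,0,0,0],[0,0,0,0],[0,0,0,0],[0,0,0,0]]
  ],
  "grip": -1
}}

```text
time: 3.45
tcp_pos: [0.4762, 0.143, 0.1317]
tool_rot: [180.0, 0.0, -11.0]
wrist_force: [0.2, 0.2, 1.5]
finger_gap: 0.0298
grip_force: 0.0
```

Call:
{"fn": "apply_moves", "kwargs": {
  "commands": [
    [[0,0,0,0],[0,0,0,0],[0,0,0,0]]
  ]
}}

```text
time: 3.75
tcp_pos: [0.4762, 0.143, 0.1317]
tool_rot: [180.0, -0.0, -11.0]
wrist_force: [0.3, -0.9, 0.0]
finger_gap: 0.0272
grip_force: 30.0
```

Call:
{"fn": "apply_moves", "kwargs": {
  "commands": [
    [[0,0,-0.3,0],[0,0,-1,0],[0,0,-2,0],[0,0,-3.5,0],[0,0,-3.5,0]]
  ]
}}

```text
time: 4.25
tcp_pos: [0.4796, 0.144, 0.2429]
tool_rot: [-179.7, -0.7, -11.0]
wrist_force: [1.2, 1.3, -2.3]
finger_gap: 0.0274
grip_force: 30.0
```

Call:
{"fn": "apply_moves", "kwargs": {
  "commands": [
    [[0.5,1,0,-3],[3.05,10.3,0,-12.5],[3.05,10.3,0,-12.5],[3.05,10.3,0,-12.5],[3.05,10.3,0,-12.5],[3.05,10.3,0,-12.5],[3.05,10.3,0,-12.5],[3.05,10.3,0,-12.5],[3.05,10.3,0,-12.5],[3.05,10.3,0,-12.5],[3.05,10.3,0,-12.5]]
  ]
}}

```text
time: 5.35
tcp_pos: [0.5071, -0.1764, 0.2366]
tool_rot: [-180.0, 0.0, 1.6]
wrist_force: [0.8, 0.1, -2.7]
finger_gap: 0.0275
grip_force: 30.0
```

Call:
{"fn": "apply_moves", "kwargs": {
  "commands": [
    [[0,0,1,0],[0,0,2.3,0],[0,0,3.6,0],[0,0,4.8,0],[0,0,5.6,0],[0,0,6.2,0],[0,0,6.5,0],[0,0,6.7,0],[0,0,6.75,0],[0,0,6.8,0],[0,0,6.8,0]]
  ]
}}

```text
time: 6.45
tcp_pos: [0.5078, -0.1779, 0.0334]
tool_rot: [180.0, -0.1, 1.5]
wrist_force: [0.8, -0.5, -2.0]
finger_gap: 0.0276
grip_force: 30.0
```

Call:
{"fn": "apply_moves", "kwargs": {
  "commands": [
    [[0,0,0.03,0],[0,0,0.06,0],[0,0,0.06,0]]
  ]
}}

```text
time: 6.75
tcp_pos: [0.5073, -0.1778, 0.031]
tool_rot: [180.0, -0.0, 1.5]
wrist_force: [-0.2, 0.2, -2.4]
finger_gap: 0.0274
grip_force: 30.0
```

Call:
{"fn": "apply_moves", "kwargs": {
  "commands": [
    [[0,0,0,0],[0,0,0,0],[0,0,0,0],[0,0,0,0],[0,0,0,0]]
  ],
  "grip": 0.2
}}

```text
time: 7.25
tcp_pos: [0.5073, -0.1778, 0.031]
tool_rot: [180.0, -0.0, 1.5]
wrist_force: [-0.3, -0.0, 0.5]
finger_gap: 0.0548
grip_force: 0.0
```

Call:
{"fn": "apply_moves", "kwargs": {
  "commands": [
    [[0,0,-1,0],[0,0,-2.5,0],[0,0,-4,0],[0,0,-5.5,0],[0,0,-6.8,0],[0,0,-6.8,0],[2.3,-11.27,-6.8,12.5],[2.3,-11.27,-6.8,12.5],[2.3,-11.27,-6.8,12.5],[2.3,-11.27,-6.8,12.5],[2.3,-11.27,-6.8,12.5],[2.3,-11.27,-6.8,12.5]]
  ]
}}

```text
time: 8.45
tcp_pos: [0.5582, 0.115, 0.234]
tool_rot: [180.0, 0.1, -11.0]
wrist_force: [0.6, -0.0, 0.5]
finger_gap: 0.0545
grip_force: 0.0
```

Call:
{"fn": "apply_moves", "kwargs": {
  "commands": [
    [[0,0,0,0]]
  ]
}}

```text
time: 8.55
tcp_pos: [0.5587, 0.1186, 0.2335]
tool_rot: [-179.9, 0.1, -10.6]
wrist_force: [-0.6, -0.2, -0.5]
finger_gap: 0.0548
grip_force: 0.0
```

Call:
{"fn": "apply_moves", "kwargs": {
  "commands": [
    [[0.0,-1.48,0,0],[0,-1.48,0,0],[0,-1.48,0,0],[0,-1.48,1,0],[0,-1.48,2,0],[0,-1.48,2.7,0],[0,-1.48,3.2,0],[0,-1.48,3.4,0],[0,-1.48,3.4,0]]
  ],
  "grip": 0.8
}}

```text
time: 9.45
tcp_pos: [0.5665, 0.1553, 0.1321]
tool_rot: [179.9, 0.1, -11.0]
wrist_force: [0.7, -0.2, 0.5]
finger_gap: 0.0822
grip_force: 0.0
```

Call:
{"fn": "apply_moves", "kwargs": {
  "commands": [
    [[0,0,0,0],[0,0,0,0],[0,0,0,0],[0,0,0,0],[0,0,0,0],[0,0,0,0],[0,0,0,0],[0,0,0,0],[0,0,0,0],[0,0,0,0]]
  ],
  "grip": -1
}}

```text
time: 10.45
tcp_pos: [0.5674, 0.157, 0.1332]
tool_rot: [-179.9, -0.0, -11.0]
wrist_force: [0.6, 2.4, 2.3]
finger_gap: 0.0276
grip_force: 30.0
```

Call:
{"fn": "apply_moves", "kwargs": {
  "commands": [
    [[0,0,-0.3,0],[0,0,-1,0],[0,0,-2,0],[0,0,-3.3,0],[0.2,1,-3.5,0],[2.12,17.35,-3.5,-13.5],[2.12,17.35,-3.5,-13.5],[2.12,17.35,-3.5,-13.5],[2.12,17.35,-3.5,-13.5],[2.12,17.35,-3.5,-13.5],[2.12,17.35,-3.5,-13.5],[2.12,17.35,-3.5,-13.5]]
  ]
}}

```text
time: 11.65
tcp_pos: [0.54, -0.2221, 0.2378]
tool_rot: [180.0, 0.1, 2.5]
wrist_force: [1.1, 0.7, -2.1]
finger_gap: 0.0276
grip_force: 30.0
```

Call:
{"fn": "apply_moves", "kwargs": {
  "commands": [
    [[0,0,0,0],[0,0,0,0]]
  ]
}}

```text
time: 11.85
tcp_pos: [0.5404, -0.2209, 0.2373]
tool_rot: [-180.0, 0.1, 2.4]
wrist_force: [0.5, 0.8, -2.0]
finger_gap: 0.0274
grip_force: 30.0
```

Call:
{"fn": "apply_moves", "kwargs": {
  "commands": [
    [[-0.56,4.85,0,0],[-0.56,4.85,0,0],[-0.56,4.85,0,0],[-0.56,4.85,0,0],[-0.56,4.85,1.3,0],[-0.56,4.85,2.6,0],[-0.56,4.85,3.9,0],[-0.56,4.85,5,0],[-0.56,4.85,6,0],[-0.56,4.85,6.5,0],[-0.56,4.85,6.7,0],[-0.56,4.85,6.7,0]]
  ]
}}

```text
time: 13.05
tcp_pos: [0.5312, -0.3643, 0.0364]
tool_rot: [-179.9, 0.1, 2.6]
wrist_force: [-0.4, 0.5, -1.8]
finger_gap: 0.0277
grip_force: 30.0
```

Call:
{"fn": "apply_moves", "kwargs": {
  "commands": [
    [[0,0,0.03,0],[0,0,0.06,0],[0,0,0.06,0]]
  ]
}}

```text
time: 13.35
tcp_pos: [0.5315, -0.3662, 0.0361]
tool_rot: [179.9, -0.1, 2.5]
wrist_force: [0.8, 0.4, -2.6]
finger_gap: 0.0276
grip_force: 30.0
```

Call:
{"fn": "apply_moves", "kwargs": {
  "commands": [
    [[0,0,0.04,0],[0,0,0.08,0],[0,0,0.08,0]]
  ]
}}

```text
time: 13.65
tcp_pos: [0.5309, -0.366, 0.0326]
tool_rot: [-180.0, 0.0, 2.5]
wrist_force: [0.3, -0.3, -1.7]
finger_gap: 0.0275
grip_force: 30.0
```

Call:
{"fn": "apply_moves", "kwargs": {
  "commands": [
    [[0,0,0,0],[0,0,0,0],[0,0,0,0],[0,0,0,0],[0,0,0,0]]
  ],
  "grip": 0.2
}}

```text
time: 14.15
tcp_pos: [0.5312, -0.3661, 0.0329]
tool_rot: [180.0, -0.0, 2.5]
wrist_force: [-0.6, 0.6, -0.3]
finger_gap: 0.0543
grip_force: 0.0
```

Call:
{"fn": "apply_moves", "kwargs": {
  "commands": [
    [[0,0,-1,0],[0,0,-2.5,0],[0,0,-4,0],[0,0,-5.5,0],[0,0,-6.9,0],[4.17,-16.5,-6.9,13.5],[4.17,-16.5,-6.9,13.5],[4.17,-16.5,-6.9,13.5],[4.17,-16.5,-6.9,13.5],[4.17,-16.5,-6.9,13.5],[4.17,-16.5,-6.9,13.5],[4.17,-16.5,-6.9,13.5]]
  ]
}}

```text
time: 15.35
tcp_pos: [0.6017, -0.0218, 0.2399]
tool_rot: [180.0, -0.0, -11.0]
wrist_force: [1.2, 0.3, -0.1]
finger_gap: 0.0548
grip_force: 0.0
```

Call:
{"fn": "apply_moves", "kwargs": {
  "commands": [
    [[0,0,0,0],[0,0,0,0]]
  ]
}}

```text
time: 15.55
tcp_pos: [0.6016, -0.0229, 0.2396]
tool_rot: [180.0, 0.0, -10.8]
wrist_force: [-0.8, -0.6, 0.5]
finger_gap: 0.0547
grip_force: 0.0
```

Call:
{"fn": "apply_moves", "kwargs": {
  "commands": [
    [[0.08,-5.33,0,0],[0.08,-5.33,0,0],[0.08,-5.33,0,0],[0.08,-5.33,0,0],[0.08,-5.33,0,0],[0.08,-5.33,1,0],[0.08,-5.33,2,0],[0.08,-5.33,2.8,0],[0.08,-5.33,3.3,0],[0.08,-5.33,3.58,0],[0.08,-5.33,3.58,0]]
  ],
  "grip": 0.8
}}

```text
time: 16.65
tcp_pos: [0.6339, 0.1304, 0.1314]
tool_rot: [179.9, 0.1, -11.1]
wrist_force: [0.2, -0.7, -0.1]
finger_gap: 0.0818
grip_force: 0.0
```

Call:
{"fn": "apply_moves", "kwargs": {
  "commands": [
    [[0,0,0,0],[0,0,0,0],[0,0,0,0],[0,0,0,0],[0,0,0,0],[0,0,0,0],[0,0,0,0],[0,0,0,0],[0,0,0,0],[0,0,0,0]]
  ],
  "grip": -1
}}

```text
time: 17.65
tcp_pos: [0.6346, 0.133, 0.1324]
tool_rot: [-180.0, -0.0, -11.0]
wrist_force: [0.6, 1.9, 0.6]
finger_gap: 0.0275
grip_force: 30.0
```

Call:
{"fn": "apply_moves", "kwargs": {
  "commands": [
    [[0,0,-0.3,0],[0,0,-1,0],[0,0,-2,0],[0,0,-3.3,0],[-0.2,1,-3.5,0],[-2.49,17.53,-3.5,-13.5],[-2.49,17.53,-3.5,-13.5],[-2.49,17.53,-3.5,-13.5],[-2.49,17.53,-3.5,-13.5],[-2.49,17.53,-3.5,-13.5],[-2.49,17.53,-3.5,-13.5],[-2.49,17.53,-3.5,-13.5]]
  ]
}}

```text
time: 18.85
tcp_pos: [0.5085, -0.2281, 0.2376]
tool_rot: [180.0, 0.0, 2.5]
wrist_force: [0.9, -0.3, -1.3]
finger_gap: 0.0272
grip_force: 30.0
```

Call:
{"fn": "apply_moves", "kwargs": {
  "commands": [
    [[0,0,0,0],[0,0,0,0]]
  ]
}}

```text
time: 19.05
tcp_pos: [0.5091, -0.2273, 0.2374]
tool_rot: [-180.0, 0.0, 2.4]
wrist_force: [0.5, -0.7, -3.8]
finger_gap: 0.0275
grip_force: 30.0
```

Call:
{"fn": "apply_moves", "kwargs": {
  "commands": [
    [[-1.81,4.65,0,0],[-1.81,4.65,0,0],[-1.81,4.65,0,0],[-1.81,4.65,0,0],[-1.81,4.65,1.3,0],[-1.81,4.65,2.6,0],[-1.81,4.65,3.9,0],[-1.81,4.65,5,0],[-1.81,4.65,6,0],[-1.81,4.65,6.5,0],[-1.81,4.65,6.7,0],[-1.81,4.65,6.7,0]]
  ]
}}

```text
time: 20.25
tcp_pos: [0.4624, -0.3666, 0.0359]
tool_rot: [-179.9, 0.1, 2.6]
wrist_force: [-0.6, 0.4, -1.3]
finger_gap: 0.0276
grip_force: 30.0
```

Call:
{"fn": "apply_moves", "kwargs": {
  "commands": [
    [[0,0,0.04,0],[0,0,0.08,0],[0,0,0.12,0],[0,0,0.12,0]]
  ]
}}

```text
time: 20.65
tcp_pos: [0.4619, -0.3681, 0.0331]
tool_rot: [180.0, -0.0, 2.5]
wrist_force: [1.0, -0.1, -2.0]
finger_gap: 0.0276
grip_force: 30.0
```

Call:
{"fn": "apply_moves", "kwargs": {
  "commands": [
    [[0,0,0.03,0],[0,0,0.03,0]]
  ]
}}

```text
time: 20.85
tcp_pos: [0.4617, -0.3681, 0.0319]
tool_rot: [180.0, -0.0, 2.5]
wrist_force: [0.8, 0.4, -2.7]
finger_gap: 0.0276
grip_force: 30.0
```

Call:
{"fn": "apply_moves", "kwargs": {
  "commands": [
    [[0,0,0,0],[0,0,0,0],[0,0,0,0],[0,0,0,0],[0,0,0,0]]
  ],
  "grip": 0.2
}}

```text
time: 21.35
tcp_pos: [0.4619, -0.3681, 0.0319]
tool_rot: [180.0, -0.0, 2.5]
wrist_force: [0.4, 0.5, -0.1]
finger_gap: 0.0548
grip_force: 0.0
```

Call:
{"fn": "apply_moves", "kwargs": {
  "commands": [
    [[0,0,-1,0],[0,0,-2.5,0],[0,0,-4,0],[0,0,-5.5,0],[0,0,-6.5,0],[0,0,-6.5,0]]
  ]
}}

```text
time: 21.95
tcp_pos: [0.4639, -0.3696, 0.2324]
tool_rot: [179.6, -0.5, 2.5]
wrist_force: [0.4, -0.6, -0.2]
finger_gap: 0.0545
grip_force: 0.0
```

```bash
python3 - <<'E'
from h import *
np.set_printoptions(precision=4,suppress=True)
for n in("top","scene"):
    c=Cam(n); i=c.im[110:260,:] if n=="scene" else c.im[140:270,170:430]
    cv2.imwrite(f"pics/{n}1.png",cv2.resize(i[:,:,::-1],None,fx=1.5 if n=="scene" else 3,fy=1.5 if n=="scene" else 3,interpolation=2))
    if n=="top":
        m=cv2.inRange(c.hsv,(0,0,150),(180,60,255)); m[:180]=0;m[235:]=0;m[:,:250]=0;m[:,:250]=0;m[:,272:]=0
        for b,u,a in c.blobs(m,5):
            r=cv2.minAreaRect(np.argwhere(b)[:,::-1].astype('float32')); print(u,a,r[1:],c.plane(cv2.boxPoints(r),.09)[:,:2].tolist())
E
```

```text
[262.0694 208.2139] 173 ((14.107994079589844, 33.24772644042969), 9.162345886230469) [[0.49259344339255806, 0.0874908456703554], [0.605227443522738, 0.0683170477782577], [0.596709643837314, 0.020892650888986695], [0.48433258069051066, 0.040722749912966]]
```

View pics/top1.png

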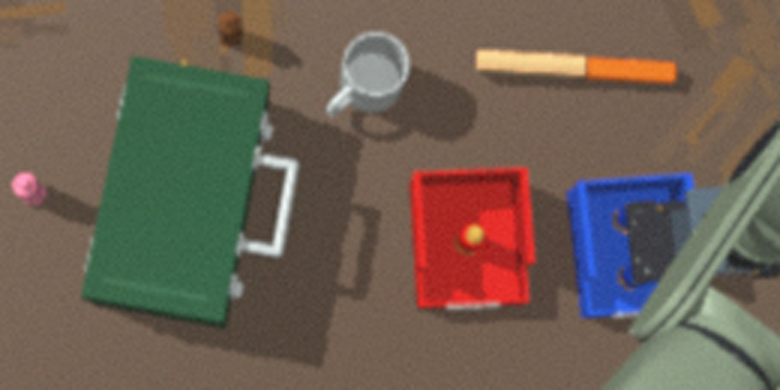

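The crop shows the lid clear and the red arrestor upright in the red bin. The handle bar runs from (293,160) to (278,252) in crop pixels.

```bash
python3 - <<'E'
from h import *
np.set_printoptions(precision=4,suppress=True)
c=Cam("top")
g=lambda p,z:c.plane(np.array(p)/3+[170,140],z)[:,:2]
h=g([(293,160),(278,252)],.09); print(h,h.mean(0),np.degrees(np.arctan2(*(h[0]-h[1])[::-1])))
k=g([(132,57),(268,80),(225,323),(85,298)],.105); print(k,k.mean(0))
for a,b in((0,3),(1,2)): print(np.degrees(np.arctan2(*(k[a]-k[b])[::-1])))
E
```

```text
[[0.593  0.0253]
 [0.488  0.0439]] [0.5405 0.0346] -10.077029363353708
[[0.7128 0.2076]
 [0.6833 0.0524]
 [0.4083 0.1035]
 [0.4379 0.2578]] [0.5606 0.1553]
-10.365284773915112
-10.521674283942076
```

Call:
{"fn": "apply_moves", "kwargs": {
  "commands": [
    [[3.15,-13.3,0,12.9],[3.15,-13.3,0,12.9],[3.15,-13.3,0,12.9],[3.15,-13.3,0,12.9],[3.15,-13.3,0,12.9],[3.15,-13.3,0,12.9],[3.15,-13.3,0,12.9],[3.15,-13.3,0,12.9],[3.15,-13.3,0,12.9],[3.15,-13.3,0,12.9],[3.15,-13.3,0,12.9]]
  ],
  "grip": -0.21
}}

```text
time: 23.2
tcp_pos: [0.5379, 0.0339, 0.2257]
tool_rot: [179.9, 0.1, -10.4]
wrist_force: [-0.1, 0.6, 1.2]
finger_gap: 0.0359
grip_force: 0.0
```

```bash
python3 - <<'E'
from h import *
s=env.read_state(); print(s["tcp_pos"],s["tool_rot"],s["finger_gap"],s["qpos"])
c=Cam("scene"); cv2.imwrite("pics/s2.png",cv2.resize(c.im[90:260,110:370,::-1],None,fx=3,fy=3,interpolation=2))
E
```

```text
[0.53793688 0.03385883 0.22565666] [ 1.79909466e+02  1.30711874e-01 -1.03754590e+01] 0.035914599484701944 [ 2.41598576e+00  1.47199523e+01  9.30639717e+01 -6.22739568e-02
  7.23635980e+01  1.02810285e+02]
```

View pics/s2.png

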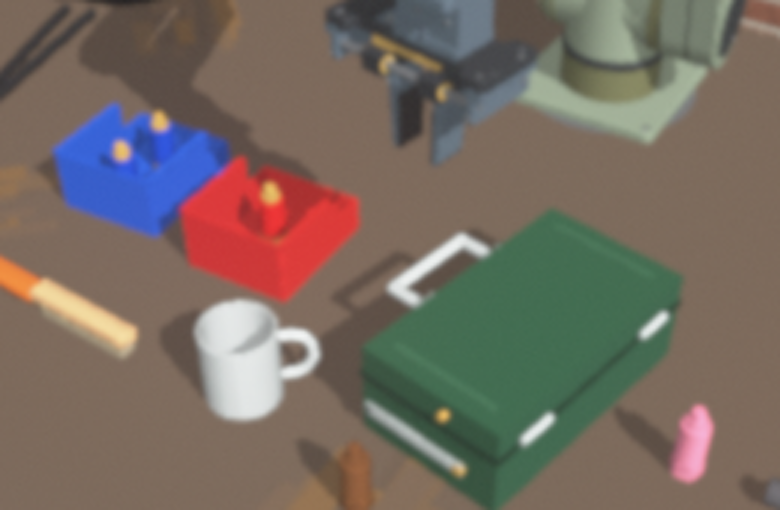

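All three arrestors stand in their bins (crop pixels (120,150), (160,125) and (270,195)), and the gripper is above the handle.

Call:
{"fn": "apply_moves", "kwargs": {
  "commands": [
    [[0,0,1.2,0],[0,0,2.4,0],[0,0,3.4,0],[0,0,3.9,0],[0,0,4.1,0],[0,0,4.3,0],[0,0,4.45,0],[0,0,4.6,0],[0,0,4.6,0]]
  ]
}}

```text
time: 24.15
tcp_pos: [0.5386, 0.0347, 0.0888]
tool_rot: [180.0, -0.0, -10.4]
wrist_force: [-0.2, 0.1, 0.9]
finger_gap: 0.0359
grip_force: 0.0
```

Call:
{"fn": "apply_moves", "kwargs": {
  "commands": [
    [[0,0,0.2,0],[0,0,0.4,0],[0,0,0.55,0],[0,0,0.55,0]]
  ]
}}

```text
time: 24.55
tcp_pos: [0.538, 0.0348, 0.0715]
tool_rot: [180.0, 0.1, -10.4]
wrist_force: [0.0, 0.6, -0.6]
finger_gap: 0.0359
grip_force: 0.0
```

Call:
{"fn": "apply_moves", "kwargs": {
  "commands": [
    [[0,0,0,0],[0,0,0,0],[0,0,0,0],[0,0,0,0],[0,0,0,0],[0,0,0,0]]
  ],
  "grip": -1
}}

```text
time: 25.15
tcp_pos: [0.5392, 0.037, 0.0725]
tool_rot: [-179.8, -0.0, -10.5]
wrist_force: [0.7, 8.1, -0.9]
finger_gap: 0.0115
grip_force: 30.0
```

Call:
{"fn": "apply_moves", "kwargs": {
  "commands": [
    [[0,-0.05,0,0],[0,-0.08,0,0],[0,-0.08,0,0],[0,-0.08,0,0]]
  ]
}}

```text
time: 25.55
tcp_pos: [0.5392, 0.037, 0.0725]
tool_rot: [180.0, -0.0, -10.4]
wrist_force: [1.0, -0.1, 1.0]
finger_gap: 0.0112
grip_force: 30.0
```

```bash
python3 - <<'E'
from h import *
s=env.read_state(); print(s["tcp_pos"],s["wrist_force"])
def P(d):
    a=np.radians(d)+np.arctan2(15,205); r=np.hypot(.205,.015); return np.array([-(.205-r*np.cos(a)),-(r*np.sin(a)-.015)])/.03
for a,b in((0,26),(26,52),(52,77.35)):
    n=11; q=a+(b-a)*np.arange(1,n+1)/n
    if a==0: q=26*(np.arange(1,n+1)/n)**1.4
    if a==52: q=52+25.35*(1-(1-np.arange(1,n+1)/n)**1.4)
    print([[0,*[round(float(v),2) for v in P(x)-P(a)],0] for x in q])
E
```

```text
[0.5392192  0.0369813  0.07249535] [ 1.01354054 -0.1209256   1.02421004]
[[0, -0.01, -0.11, 0], [0, -0.03, -0.28, 0], [0, -0.06, -0.5, 0], [0, -0.1, -0.75, 0], [0, -0.15, -1.02, 0], [0, -0.22, -1.31, 0], [0, -0.32, -1.62, 0], [0, -0.43, -1.94, 0], [0, -0.57, -2.27, 0], [0, -0.73, -2.6, 0], [0, -0.91, -2.94, 0]]
[[0, -0.15, -0.24, 0], [0, -0.3, -0.48, 0], [0, -0.47, -0.7, 0], [0, -0.65, -0.93, 0], [0, -0.83, -1.14, 0], [0, -1.02, -1.35, 0], [0, -1.23, -1.54, 0], [0, -1.44, -1.73, 0], [0, -1.65, -1.91, 0], [0, -1.88, -2.09, 0], [0, -2.11, -2.25, 0]]
[[0, -0.32, -0.2, 0], [0, -0.64, -0.38, 0], [0, -0.95, -0.53, 0], [0, -1.25, -0.66, 0], [0, -1.55, -0.77, 0], [0, -1.82, -0.86, 0], [0, -2.08, -0.94, 0], [0, -2.32, -0.99, 0], [0, -2.53, -1.04, 0], [0, -2.7, -1.07, 0], [0, -2.8, -1.08, 0]]
```

Call:
{"fn": "apply_moves", "kwargs": {
  "commands": [
    [[0,-0.01,-0.11,0],[0,-0.03,-0.28,0],[0,-0.06,-0.5,0],[0,-0.1,-0.75,0],[0,-0.15,-1.02,0],[0,-0.22,-1.31,0],[0,-0.32,-1.62,0],[0,-0.43,-1.94,0],[0,-0.57,-2.27,0],[0,-0.73,-2.6,0],[0,-0.91,-2.94,0],[0,-0.91,-2.94,0]]
  ]
}}

```text
time: 26.75
tcp_pos: [0.5445, 0.0635, 0.1627]
tool_rot: [179.9, -0.2, -10.3]
wrist_force: [1.6, -7.1, 0.1]
finger_gap: 0.0114
grip_force: 30.0
```

Call:
{"fn": "apply_moves", "kwargs": {
  "commands": [
    [[0,-0.15,-0.24,0],[0,-0.3,-0.48,0],[0,-0.47,-0.7,0],[0,-0.65,-0.93,0],[0,-0.83,-1.14,0],[0,-1.02,-1.35,0],[0,-1.23,-1.54,0],[0,-1.44,-1.73,0],[0,-1.65,-1.91,0],[0,-1.88,-2.09,0],[0,-2.11,-2.25,0],[0,-2.11,-2.25,0]]
  ]
}}

```text
time: 27.95
tcp_pos: [0.5567, 0.1251, 0.2313]
tool_rot: [179.9, -0.3, -10.3]
wrist_force: [2.3, -7.3, 7.5]
finger_gap: 0.0112
grip_force: 30.0
```

Call:
{"fn": "apply_moves", "kwargs": {
  "commands": [
    [[0,-0.32,-0.2,0],[0,-0.64,-0.38,0],[0,-0.95,-0.53,0],[0,-1.25,-0.66,0],[0,-1.55,-0.77,0],[0,-1.82,-0.86,0],[0,-2.08,-0.94,0],[0,-2.32,-0.99,0],[0,-2.53,-1.04,0],[0,-2.7,-1.07,0],[0,-2.8,-1.08,0],[0,-2.8,-1.08,0]]
  ]
}}

```text
time: 29.15
tcp_pos: [0.573, 0.2092, 0.2627]
tool_rot: [-179.9, -0.4, -10.4]
wrist_force: [7.0, -2.9, 3.3]
finger_gap: 0.0113
grip_force: 30.0
```

Call:
{"fn": "apply_moves", "kwargs": {
  "commands": [
    [[0,0,0,0],[0,0,0,0],[0,0,0,0],[0,0,0,0]]
  ]
}}

```text
time: 29.55
tcp_pos: [0.5729, 0.2089, 0.2627]
tool_rot: [-179.9, -0.4, -10.4]
wrist_force: [6.9, -3.1, 2.8]
finger_gap: 0.0113
grip_force: 30.0
```

Call:
{"fn": "apply_moves", "kwargs": {
  "commands": [
    [[0.04,0,0,0],[0.08,0,0,0],[0.08,0,0,0],[0.08,0,0,0],[0.08,0,0,0]]
  ]
}}

```text
time: 30.05
tcp_pos: [0.5729, 0.2087, 0.2626]
tool_rot: [-179.9, -0.1, -10.4]
wrist_force: [0.8, -1.6, 6.4]
finger_gap: 0.0109
grip_force: 30.0
```

```bash
python3 - <<'E'
from h import *
c=Cam("scene"); d=Cam("top"); s=env.read_state(); print(s["tcp_pos"],s["wrist_force"],s["dq"])
a=cv2.resize(c.im[90:280,110:370,::-1],(520,380),interpolation=2); b=cv2.resize(d.im[150:270,180:270,::-1],(270,360),interpolation=2)
cv2.imwrite("pics/e.png",np.hstack([a,cv2.copyMakeBorder(b,0,20,0,0,0)]))
E
```

```text
[0.57286066 0.2086861  0.26260866] [ 0.85989968 -2.14938917  6.30256152] [-0.02337532  0.01418716 -0.02144975 -0.00320208  0.02615738 -0.20039499]
```

View pics/e.png

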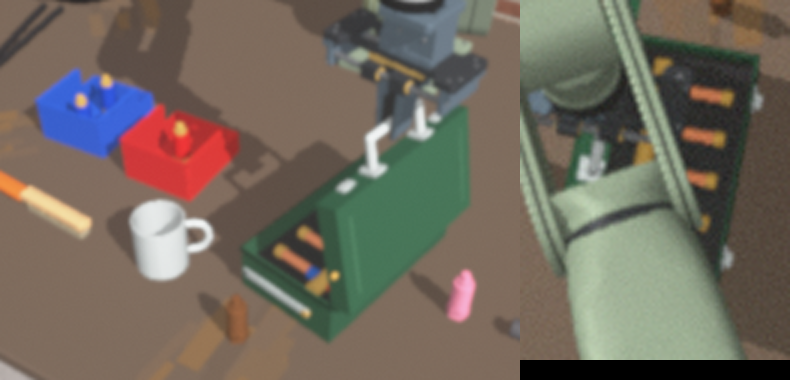

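The lid stands open short of upright with its handle between the fingers (about (400,120)). The arrestors are still upright in their bins, and the mug, brush and look-alikes have not moved.

```bash
python3 -c "
from cell import env
print(env.finish_job())"
```

```text
the job is handed in; nothing more can be done
None
```

The job is handed in: both blue arrestors stand in the blue bin and the red one in the red bin, and the lid is held still by its handle at about 77° (the 1.35 rad balance point), after about 30 s of arm time with the bystanders left alone.

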